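# Fix a fragile carved crest on the vacuum hold-down

### The arm

A 7-joint arm with a two-finger parallel gripper is mounted at the origin on the work surface. World frame = base frame: x ahead of the robot, y to its left, z up, the work surface at z = 0. Lengths are in m, angles in rad, forces in N, time in s.
With the tool pointing down it reaches from about 0.4 to 0.85 m from the base axis. Payload 4.5 kg.
Tool frame: the origin (TCP) lies at the very end of the fingers, on their centre line; the grasp point (between the pads) lies 19 mm behind it; z points along the fingers, y is the line along which they close (so a half turn about z gives the same grasp; the last joint's range is limited). The gripper opens to 88 mm and grips with 3 to 60 N. Pads are 18 mm wide; open, the fingers measure 123 mm over their backs; the gripper's body (75 mm by 187 mm) begins 45 mm behind the grasp point.
Start: joints at [-1.264, 0.689, -0.195, 1.565, 0.157, 0.902, -0.215], TCP at [0.168, 0.602, 0.239] pointing down, gripper open.
Joint ranges: [-3.01, 3.01], [-0.46, 2.08], [-1.47, 1.51], [0.13, 2.56], [-1, 4.14], [0.04, 2.09], [-2.66, 2.66]. Speed limits (rad/s): [2.57, 2.57, 3.14, 3.14, 3.14, 3.14, 3.14].

### API

Orientations are given as a unit quaternion [x, y, z, w].
In Python, from plant import r gives the robot as it stands. The module is installed in compiled form; this text tells all that it offers.
- The arm moves only by the shell command python3 -m pendant 'ROWS' [FORCE]. ROWS is JSON, one flat list of numbers, 7 for each row, row after row: the opening, from 0 (shut) to 1 (fully open), then the shift along the tool's x, y, z scaled (see below), then the turn, a rotation vector about the tool's x, y, z scaled (see below). A call has 1 to 12 rows; each row is the pose to reach, as a shift and turn from the pose commanded when the call began, along the tool's axes at that moment; what a row does not reach only later rows make up. The controller multiplies each number of a shift by 0.15 m and each number of a turn by pi/2 rad. A row lasts 1/10 s, in which the tool goes at most 50 mm and 8.59 degrees, less where a joint would pass 70% of its speed; a pose out of reach is approached as far as the arm can. A call with a number of a shift or a turn outside -1 to 1 is refused whole. A call with a gripper value outside its range is refused whole. The fingers move at their own pace and stop on an object; FORCE is the grip in N (left out, the last holds). Time passes only in rows, so rows that repeat a pose let the fingers close. It gives the time, the measured TCP pose, the force, the opening and the grip force at its end, in the units of the state.
- r.get_state(): the state, without advancing time (a new reading comes with each control period).
- r.snapshot(name): name is "scene" or "top" or "wrist"; returns a dict with "img" (420x560x3 uint8, red, green, blue), "mtx" (3x3 intrinsics, pixels), "k1" (the pictures are not rectified: a ray, as slopes to the right and down, at radius r is drawn at 1 + k1 r^2 times it, then the intrinsics apply), "cam_to_world" (4x4, takes a point from camera to world coordinates). Camera axes: x right, y up, looking along -z (the intrinsics and any distortion apply to the point x, -y, -z); pixel columns grow to the right and rows downward; lengths in m; the calibration is good to about 2 mm. A picture is of the moment at which its call begins. There is no depth.
- r.finish_job(): hands the job in; it is judged then, once.
The state is a dict: "clock": time; "q": joint angles; "qd": joint speeds; "joint_torque": joint torques, N m; "tool_pos": TCP position; "eef_rot": TCP orientation; "contact_force": force on the tool from outside, world axes, zero at the start; "moment": the same for the moment, N m; "opening": opening from 0.0 (shut) to 1.0 (fully open); "finger_force": force on a finger pad.
Only numpy, scipy, OpenCV 4.12 (cv2) and the standard library are available. Lean on these libraries where they do the work, as an engineer would, in place of code of your own. Each camera call takes 0.05 s, during which the arm holds its last target. There are 200 camera calls.

### The job

Pick up the beaded wooden crest with a light grip, for it is fragile and cracks if squeezed or knocked, and set it down softly, beads up, on the aluminium hold-down block so that it covers the whole black rubber strip, then let go. Then switch on the vacuum at the controller: press the large round pump key fully down and let it spring back, and after it press the long bar-shaped hold key in the same way. Do not press the square vent key between them, and leave the plain moulding and the two gouges where they lie.

Things in the scene. Friction and masses are not known exactly. Their poses are not given: they have to be found in the camera images.
- crest: fragile brown wooden bar 40 (x) x 160 (y) x 16 mm, topped by a 32 x 150 mm step (to 22 mm) and a row of five beads, 43 mm high in all. Origin: centre of underside, z up. Grip its plain long sides. Cracks if finger forces on it, both sides added, pass 70 N (20 to 30 N a side is safe), if pressed on the block with over 30 N, or if dropped. 0.1 to 0.2 kg
- strip (a point): centre of the black rubber suction strip, 20 (x) x 130 (y) mm, flush in the flat top of the hold-down block, 30 mm above the bench; y along its length, z up
- holddown: the hold-down block: fixed, bare aluminium, 100 (x) x 200 (y) x 30 mm high; origin at the centre of its underside. Block and controller stand one to the left and one to the right, either way round
- controller: fixed grey box 104 (x) x 190 (y) x 45 mm high; origin at the centre of its underside. Three keys stand in a row along its y, 60 mm apart: round pump key at +y, square vent key in the middle, bar-shaped hold key at -y; they rise 15 mm above it
- key_pump_top (a point): centre of the top of the pump key: round, 44 mm across, at the +y end of the row of three grey keys on the controller; 60 mm above the bench at rest
- key_vent_top (a point): centre of the top of the vent key: square, 30 mm, in the middle of the row, not to be pressed; 60 mm above the bench
- key_hold_top (a point): centre of the top of the hold key: a bar 64 mm (x, across the row) x 24 mm (y), at the other end of the row (-y); 60 mm above the bench at rest
- key_pump (a joint): travel of the pump key in m: 0 up, 0.006 fully down; needs 1.5 N to start and about 4.5 N to go fully down, springs back
- key_vent (a joint): travel of the vent key in m, same spring
- key_hold (a joint): travel of the hold key in m, same spring
- moulding: a bystander: plain brown wooden moulding 40 (x) x 160 (y) x 26 mm without beads, beside the crest; origin at the centre of its underside
- gouge_a: a bystander: carving gouge lying on the bench, wooden handle, 220 mm long along x, 30 mm high; origin near its middle, underneath
- gouge_b: a bystander: a second, narrower gouge of the same length
Mind the look-alikes: they are no part of the job. Leave any blue look-alike of the holddown alone.

How it is judged:
On the way, in this order (a step that is already met when the one before it is completed fails the run):
1. the crest lies released, beads up, on the block, covering the strip (x of crest in the frame of strip between -0.011 and 0.011 m and y of crest in the frame of strip between -0.016 and 0.016 m and z of crest in the frame of strip between -0.004 and 0.005 m and angle between the y axis of crest and the y axis of strip, either way round below 0.16 rad and angle between crest's own z axis and vertical below 0.1 rad and contact force between the fingers and crest below 0.2 N and linear speed of crest below 0.02 m/s and value of joint each of key_pump, key_hold below 0.002 m), for 0.2 s.
2. the pump key is pressed fully down, the other keys up (value of joint key_pump above 0.004 m and value of joint each of key_vent, key_hold below 0.002 m), for 0.02 s.
3. the pump key has sprung back up, then the hold key is pressed fully down, alone (value of joint key_hold above 0.004 m and value of joint each of key_vent, key_pump below 0.002 m), for 0.02 s.
At the end, for the whole second after the job is handed in: The crest lies released, flat, beads up, on the block over the strip (centre within 11 mm across and 16 mm along it, turned at most 0.16 rad), after the pump key and then the hold key were each pressed 4 mm or more; all keys up again (all of step 1 and value of joint key_vent below 0.002 m); the robot touches nothing.
It fails at once if the crest is squeezed: finger forces on it add up to over 70 N (contact force between the fingers and crest above 70 N).
It fails at once if the crest is knocked or pressed on the block with over 30 N (contact force between crest and holddown above 30 N).
It fails at once if the crest is dropped: let go while it is more than 7 mm above the block's top (height (world z) of crest above 0.037 m and contact force between the fingers and crest below 0.1 N).
It fails at once if the vent key is pressed (over 3 mm) (value of joint key_vent above 0.003 m).
It fails at once if a bystander is moved more than 30 mm (distance of any of moulding, gouge_a, gouge_b from where it was at the start of the episode above 0.03 m).
It also fails if it takes over 51 s, if anything falls off the work surface, if the arm or the gripper's body presses on something with over 40 N, if the wrist force passes 120 N, or if a joint passes its speed limit or range.

## Working session

There is one attempt and no reset: what is moved stays moved. The work goes in short steps, Python scripts to look and compute and a shell command to move; the robot and the scene stay as the last step left them, time stands still between calls to the robot, and variables do not carry over. Pictures are saved under pics/ and viewed, at most 10 in all, crops included, and the job is handed in when it is done.

```bash
mkdir -p pics; cat > h.py <<'E'
import numpy as np,cv2
from plant import r
from scipy.spatial.transform import Rotation as R
def snap(n,f=None):
    s=r.snapshot(n)
    if f: cv2.imwrite('pics/'+f,s['img'][:,:,::-1])
    return s
def ray(s,uv,z):
    uv=np.array(uv,float).reshape(-1,1,2)
    p=cv2.undistortPoints(uv,np.array(s['mtx'],float),np.array([s['k1'],0,0,0],float)).reshape(-1,2)
    T=np.array(s['cam_to_world']);d=np.c_[p[:,0],-p[:,1],-np.ones(len(p))]@T[:3,:3].T;o=T[:3,3]
    return o+d*((z-o[2])/d[:,2])[:,None]
def togo(target,yawx=None):
    """shift in tool axes, scaled; yawx: desired world angle of tool x axis"""
    st=r.get_state();Rm=R.from_quat(st['eef_rot']);
    print('pos',np.round(st['tool_pos'],4),'tool x ang',np.degrees(np.arctan2(*Rm.as_matrix()[1::-1,0])))
    print('shift',np.round(Rm.inv().apply(np.array(target)-st['tool_pos'])/0.15,3))
E
python3 - <<'E'
from h import *
s=snap('top','top.png');snap('scene','scene.png')
print(s['k1'],s['cam_to_world']);st=r.get_state();print(st, R.from_quat(st['eef_rot']).as_matrix())
E
```

```text
-0.01631716515274253 [[ 0.01696985  0.99500999 -0.09832165  0.36265995]
 [-0.99984152  0.01741669  0.00368801  0.08653624]
 [ 0.00538205  0.09824348  0.99514785  1.57871926]
 [ 0.          0.          0.          1.        ]]
{'clock': 0.1, 'q': array([-1.26421804,  0.68989565, -0.1945163 ,  1.56623563,  0.157316  ,
        0.90254753, -0.21509171]), 'qd': array([-0.00099586, -0.0014399 , -0.00083522, -0.00578598, -0.00236737,
        0.0004722 ,  0.00088029]), 'joint_torque': array([-2.80347704e-03, -5.28500676e+01, -1.27146866e+00, -1.53836846e+01,
       -5.25988627e-02,  1.97360707e-03,  5.00209035e-05]), 'tool_pos': array([0.16827465, 0.60131722, 0.23799413]), 'eef_rot': array([ 1.35921524e-01,  9.90719245e-01, -8.45699833e-04, -4.25944499e-05]), 'contact_force': array([-0.05617506, -0.20043248,  0.39967286]), 'moment': array([ 0.04155182,  0.04458007, -0.00286667]), 'finger_force': 0.0, 'opening': 0.9986472036913996} [[-9.63050675e-01  2.69320067e-01 -3.14295903e-04]
 [ 2.69320211e-01  9.63049248e-01 -1.66412320e-03]
 [-1.45499338e-04 -1.68728121e-03 -9.99998566e-01]]
```

View pics/top.png

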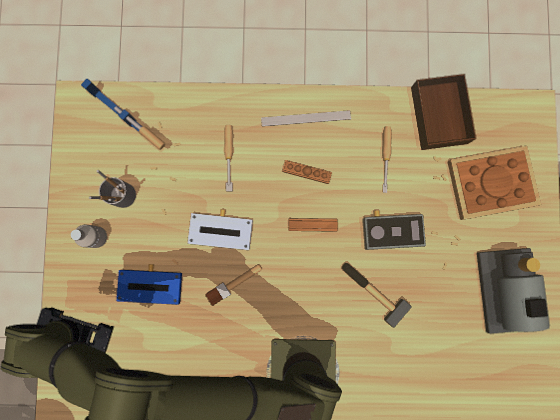

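View pics/scene.png

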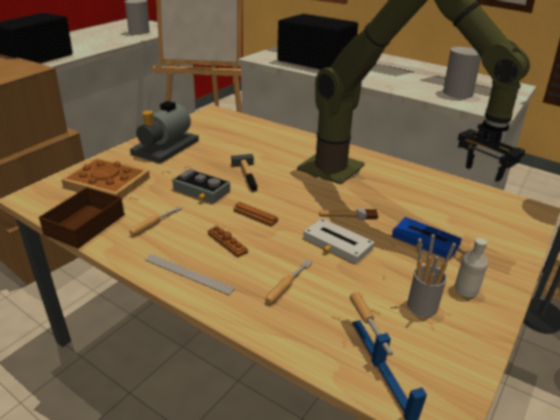

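The top view shows the crest at about (307,172) and the moulding at (313,225). The aluminium block with its strip is at (221,231) and the controller at (394,231), with the round key to the left at (377,233) and the bar key at (415,232). The blue look-alike is at (150,287).

```bash
python3 - <<'E'
from h import *
s=snap('top');im=s['img'];hsv=cv2.cvtColor(im,cv2.COLOR_RGB2HSV)
for p in [(290,168),(313,225),(221,231),(200,222),(377,233),(414,233),(385,243),(340,180)]: print(p,hsv[p[1],p[0]])
def blob(mask,x0,y0,x1,y1,z,name):
    m=np.zeros_like(mask);m[y0:y1,x0:x1]=mask[y0:y1,x0:x1]
    c=max(cv2.findContours(m,cv2.RETR_EXTERNAL,cv2.CHAIN_APPROX_NONE)[0],key=cv2.contourArea)
    w=ray(s,c[:,0,:],z)[:,:2]
    rc=cv2.minAreaRect((w*1000).astype(np.float32));b=cv2.boxPoints(rc);e=[b[1]-b[0],b[2]-b[1]];e=max(e,key=np.linalg.norm)
    print(name,np.round(rc[0],1),np.round(rc[1],1),'long axis deg',round(np.degrees(np.arctan2(e[1],e[0]))%180,1))
H,S,V=[hsv[...,i].astype(int) for i in range(3)]
brown=((S>120)&(V<175)).astype(np.uint8)
blob(brown,275,150,340,195,.016,'crest')
blob(brown,280,212,345,240,.026,'moulding')
blob((V<70).astype(np.uint8),192,215,250,246,.03,'strip')
blob(((S<60)&(V>120)).astype(np.uint8),180,205,260,255,.03,'block')
blob((V<110).astype(np.uint8),355,210,432,255,.045,'ctrl')
blob(((V>90)&(S<60)).astype(np.uint8),368,222,387,244,.06,'pump')
blob(((V>90)&(S<60)).astype(np.uint8),408,218,421,246,.06,'hold')
E
```

```text
(290, 168) [ 12 145 123]
(313, 225) [ 12 151 166]
(221, 231) [22 65 43]
(200, 222) [114  19 204]
(377, 233) [  2  27 141]
(414, 233) [  6  28 137]
(385, 243) [22 63 61]
(340, 180) [ 23  91 188]
crest [648.   -5.2] [158.8  42.4] long axis deg 75.7
moulding [472.7 -25.9] [159.   38.9] long axis deg 89.8
strip [446.3 273.1] [127.  19.] long axis deg 85.0
block [445.8 272.9] [200.4  99.4] long axis deg 84.9
ctrl [ 455.1 -282.5] [104.5 191.8] long axis deg 94.5
pump [ 450.  -227.7] [38.  38.2] long axis deg 179.9
hold [ 458.6 -347.7] [62.8 22.5] long axis deg 4.2
```

```bash
python3 -m pendant '[1,-0.3,-0.22,0,0,0,0, 1,-0.6,-0.44,0,0,0,0, 1,-0.83,-0.6,0,0,0,0, 1,-0.83,-0.6,0,0,0,0]'
for i in 1 2 3; do python3 -m pendant '[1,-0.3,-0.22,0,0,0,0, 1,-0.6,-0.44,0,0,0,0, 1,-0.83,-0.6,0,0,0,0]'; done
python3 -m pendant '[1,-0.2,-0.15,0,0,0,0.09, 1,-0.4,-0.3,0,0,0,0.18, 1,-0.6,-0.45,0,0,0,0.27, 1,-0.83,-0.6,0,0,0,0.36, 1,-0.83,-0.6,0,0,0,0.45, 1,-0.83,-0.6,0,0,0,0.54, 1,-0.83,-0.6,0,0,0,0.63, 1,-0.83,-0.6,0,0,0,0.72, 1,-0.83,-0.6,0,0,0,0.81, 1,-0.83,-0.6,0,0,0,0.9, 1,-0.83,-0.6,0,0,0,0.985, 1,-0.83,-0.6,0,0,0,0.985]'
python3 - <<'E'
from h import *
togo([.648,-.0052,.1])
print(r.get_state()['q'])
snap('wrist','w1.png')
E
```

```text
clock: 0.55
tool_pos: [0.2701, 0.4747, 0.2383]
eef_rot: [0.141, 0.99, -0.003, 0.002]
contact_force: [-0.7, 1.1, -0.9]
opening: 0.999
finger_force: 0.0
clock: 0.85
tool_pos: [0.3579, 0.3633, 0.2386]
eef_rot: [0.135, 0.991, 0.0, -0.0]
contact_force: [1.1, 0.4, 0.1]
opening: 1.0
finger_force: 0.0
clock: 1.15
tool_pos: [0.4516, 0.2456, 0.2387]
eef_rot: [0.136, 0.991, 0.0, -0.0]
contact_force: [0.9, 0.6, 0.3]
opening: 0.998
finger_force: 0.0
clock: 1.45
tool_pos: [0.545, 0.1281, 0.2386]
eef_rot: [0.136, 0.991, 0.0, -0.0]
contact_force: [1.1, 1.8, -0.8]
opening: 0.995
finger_force: 0.0
clock: 2.65
tool_pos: [0.6397, 0.0101, 0.2383]
eef_rot: [0.789, 0.614, -0.0, -0.0]
contact_force: [0.2, -0.7, 0.1]
opening: 1.003
finger_force: 0.0
pos [0.6397 0.0101 0.2383] tool x ang 75.7465369521567
shift [-0.085  0.08   0.922]
[-0.18345126  0.71439418  0.17843505  1.5291942  -0.14747702  0.91183024
 -0.20601674]
```

View pics/w1.png

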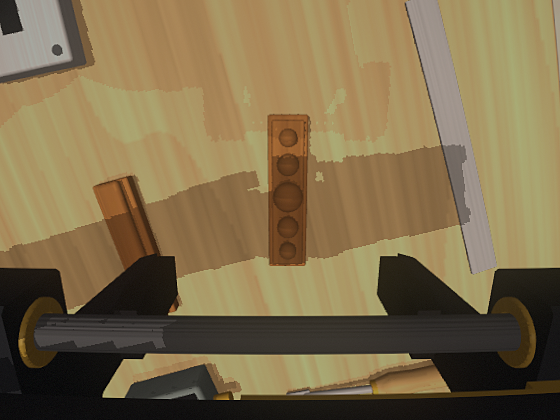

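The wrist view shows the crest upright in the picture, about columns 268–307 and rows 115–265, aligned with the fingers.

```bash
python3 - <<'E'
from h import *
s=snap('wrist')
w=ray(s,[(268,115),(308,115),(305,265),(270,265)],.016)
print(w.round(4),w.mean(0));a=w[:2].mean(0)-w[2:].mean(0);print(np.degrees(np.arctan2(a[1],a[0])),np.linalg.norm(a))
E
```

```text
[[ 0.6488  0.0759  0.016 ]
 [ 0.6866  0.0665  0.016 ]
 [ 0.6487 -0.0863  0.016 ]
 [ 0.6119 -0.077   0.016 ]] [ 0.6490141  -0.00524749  0.016     ]
76.23918389239691 0.15732447270062663
```

```bash
python3 -m pendant '[1,-0.04,0.04,0.2,0,0,0, 1,-0.084,0.085,0.5,0,0,0, 1,-0.084,0.085,0.8,0,0,0, 1,-0.084,0.085,1,0,0,0, 1,-0.084,0.085,1,0,0,0]' 15
python3 -m pendant '[1,0,0,0.12,0,0,0, 1,0,0,0.24,0,0,0, 1,0,0,0.36,0,0,0, 1,0,0,0.46,0,0,0, 1,0,0,0.53,0,0,0, 1,0,0,0.555,0,0,0, 1,0,0,0.555,0,0,0]'
python3 -m pendant '[0.8,0,0,0,0,0,0, 0.7,0,0,0,0,0,0, 0.6,0,0,0,0,0,0, 0.55,0,0,0,0,0,0, 0.5,0,0,0,0,0,0, 0.45,0,0,0,0,0,0, 0.4,0,0,0,0,0,0, 0.35,0,0,0,0,0,0, 0.3,0,0,0,0,0,0, 0.3,0,0,0,0,0,0]' 15
```

```text
clock: 3.25
tool_pos: [0.6454, -0.0057, 0.0842]
eef_rot: [0.789, 0.615, -0.003, -0.003]
contact_force: [-0.6, 0.1, -0.2]
opening: 1.003
finger_force: 0.0
clock: 3.95
tool_pos: [0.6489, -0.0061, 0.0051]
eef_rot: [0.789, 0.614, -0.0, -0.0]
contact_force: [0.2, -1.0, 0.5]
opening: 1.001
finger_force: 0.0
clock: 4.95
tool_pos: [0.6488, -0.006, 0.0055]
eef_rot: [0.79, 0.614, -0.0, -0.0]
contact_force: [-1.0, -0.3, 2.0]
opening: 0.449
finger_force: 15.0
```

```bash
python3 -m pendant '[0.3,0,0,0,0,0,0, 0.3,0,0,0,0,0,0, 0.3,0,0,-0.03,0,0,0, 0.3,0,0,-0.1,0,0,0, 0.3,0,0,-0.2,0,0,0, 0.3,0,0,-0.35,0,0,0, 0.3,0,0,-0.5,0,0,0, 0.3,0,0,-0.65,0,0,0, 0.3,0,0,-0.75,0,0,0, 0.3,0,0,-0.8,0,0,0, 0.3,0,0,-0.8,0,0,0]' 23
python3 - <<'E'
from h import *
togo([.446,.273,.13]);snap('wrist','w2.png')
E
```

```text
clock: 6.05
tool_pos: [0.6497, -0.0061, 0.1268]
eef_rot: [0.79, 0.614, 0.001, 0.001]
contact_force: [-0.9, 0.3, -1.5]
opening: 0.454
finger_force: 23.0
pos [ 0.6497 -0.0061  0.1268] tool x ang 75.72043085400648
shift [ 1.468 -1.775 -0.025]
```

View pics/w2.png

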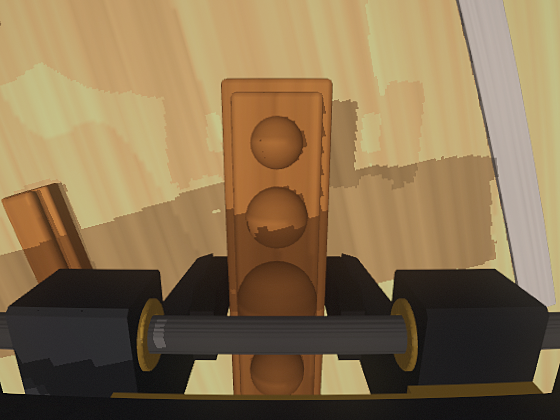

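The crest is held centred and level between the fingers, with its beads in a column at x≈277. Next I carry it to the block.

```bash
python3 -m pendant '[0.3,0.06,-0.07,0,0,0,0, 0.3,0.18,-0.22,0,0,0,0, 0.3,0.3,-0.37,0,0,0,0, 0.3,0.44,-0.53,0,0,0,0, 0.3,0.58,-0.7,0,0,0,0, 0.3,0.735,-0.885,0,0,0,0]'
python3 -m pendant '[0.3,0.15,-0.18,0,0,0,-0.02, 0.3,0.3,-0.36,0,0,0,-0.04, 0.3,0.44,-0.53,0,0,0,-0.06, 0.3,0.56,-0.68,0,0,0,-0.08, 0.3,0.66,-0.8,0,0,0,-0.1, 0.3,0.72,-0.87,0,0,0,-0.103, 0.3,0.73,-0.885,0,0,0,-0.103, 0.3,0.73,-0.885,0,0,0,-0.103]'
python3 - <<'E'
from h import *
togo([.446,.2722,.0355]);print(r.get_state()['finger_force'])
E
```

```text
clock: 6.7
tool_pos: [0.5454, 0.1348, 0.1245]
eef_rot: [0.79, 0.614, -0.001, -0.001]
contact_force: [1.2, 0.1, -0.9]
opening: 0.446
finger_force: 23.0
clock: 7.5
tool_pos: [0.4458, 0.272, 0.1252]
eef_rot: [0.737, 0.675, -0.0, 0.0]
contact_force: [0.2, 0.1, -0.8]
opening: 0.453
finger_force: 23.0
pos [0.4458 0.272  0.1252] tool x ang 84.96848824778426
shift [0.002 0.001 0.598]
22.99936830997467
```

```bash
python3 -m pendant '[0.3,0,0,0.05,0,0,0, 0.3,0,0,0.15,0,0,0, 0.3,0,0,0.27,0,0,0, 0.3,0,0,0.38,0,0,0, 0.3,0,0,0.47,0,0,0, 0.3,0,0,0.53,0,0,0, 0.3,0,0,0.56,0,0,0, 0.3,0,0,0.57,0,0,0, 0.3,0,0,0.57,0,0,0, 0.3,0,0,0.57,0,0,0]'
python3 -m pendant '[0.3,0,0,0.005,0,0,0, 0.3,0,0,0.01,0,0,0, 0.3,0,0,0.015,0,0,0, 0.3,0,0,0.015,0,0,0, 0.3,0,0,0.015,0,0,0]'
```

```text
clock: 8.5
tool_pos: [0.4462, 0.2726, 0.0405]
eef_rot: [0.737, 0.676, 0.001, 0.0]
contact_force: [0.9, 0.1, -0.9]
opening: 0.45
finger_force: 23.0
clock: 9.0
tool_pos: [0.4459, 0.2724, 0.0377]
eef_rot: [0.737, 0.676, 0.0, -0.0]
contact_force: [0.2, -0.5, -0.3]
opening: 0.451
finger_force: 23.0
```

```bash
python3 -m pendant '[0.3,0,0,0.003,0,0,0, 0.3,0,0,0.007,0,0,0, 0.3,0,0,0.007,0,0,0, 0.3,0,0,0.007,0,0,0]'
python3 -m pendant '[0.3,0,0,0.003,0,0,0, 0.3,0,0,0.005,0,0,0, 0.3,0,0,0.005,0,0,0, 0.3,0,0,0.005,0,0,0]'
```

```text
clock: 9.4
tool_pos: [0.4458, 0.2724, 0.0367]
eef_rot: [0.737, 0.676, -0.0, -0.0]
contact_force: [0.1, 0.1, -1.3]
opening: 0.451
finger_force: 23.0
clock: 9.8
tool_pos: [0.4459, 0.2724, 0.0359]
eef_rot: [0.737, 0.676, 0.0, -0.0]
contact_force: [-0.4, -0.2, -1.0]
opening: 0.448
finger_force: 23.0
```

```bash
python3 -m pendant '[0.3,0,0,0.003,0,0,0, 0.3,0,0,0.003,0,0,0, 0.3,0,0,0.003,0,0,0]'
python3 -m pendant '[0.3,0,0,0.003,0,0,0, 0.3,0,0,0.003,0,0,0, 0.3,0,0,0.003,0,0,0]'
```

```text
clock: 10.1
tool_pos: [0.4459, 0.2724, 0.0355]
eef_rot: [0.737, 0.676, 0.0, -0.0]
contact_force: [-0.3, -0.3, -1.3]
opening: 0.449
finger_force: 23.0
clock: 10.4
tool_pos: [0.4459, 0.2724, 0.0354]
eef_rot: [0.737, 0.676, 0.0, -0.0]
contact_force: [-0.7, 1.5, 5.0]
opening: 0.453
finger_force: 23.0
```

```bash
python3 -m pendant '[0.3,0,0,0,0,0,0, 0.3,0,0,0,0,0,0, 0.47,0,0,0,0,0,0, 0.5,0,0,0,0,0,0, 0.55,0,0,0,0,0,0, 0.65,0,0,0,0,0,0, 0.75,0,0,0,0,0,0, 0.85,0,0,0,0,0,0, 1,0,0,0,0,0,0, 1,0,0,0,0,0,0]' 5
python3 -m pendant '[1,0,0,-0.04,0,0,0, 1,0,0,-0.12,0,0,0, 1,0,0,-0.3,0,0,0, 1,0,0,-0.55,0,0,0, 1,0,0,-0.8,0,0,0, 1,0,0,-1,0,0,0, 1,0,0,-1,0,0,0, 1,0,0,-1,0,0,0]'
python3 - <<'E'
from h import *
s=snap('top','t2.png');togo([.4504,-.225,.16]);snap('wrist','w3.png');print(r.get_state()['q'])
a=s['img'][195:255,180:440];b=cv2.resize(a,None,fx=3,fy=3,interpolation=2)
w=cv2.imread('pics/w3.png');o=np.zeros((600,780,3),np.uint8);o[:180]=b[:,:,::-1];o[180:,:560]=w
cv2.imwrite('pics/c3.png',o)
E
```

```text
clock: 11.4
tool_pos: [0.4459, 0.2724, 0.035]
eef_rot: [0.737, 0.676, 0.0, -0.0]
contact_force: [-0.8, -0.3, -1.0]
opening: 0.978
finger_force: 0.0
clock: 12.2
tool_pos: [0.4459, 0.2726, 0.1861]
eef_rot: [0.737, 0.676, 0.001, -0.0]
contact_force: [-0.4, -0.7, -0.6]
opening: 1.0
finger_force: 0.0
pos [0.4454 0.2723 0.1851] tool x ang 85.00343122744293
shift [-3.3    0.322  0.167]
[-0.75787154  0.64544393  0.1974659   1.94281794 -0.219138    0.57530399
 -0.5017591 ]
```

View pics/c3.png

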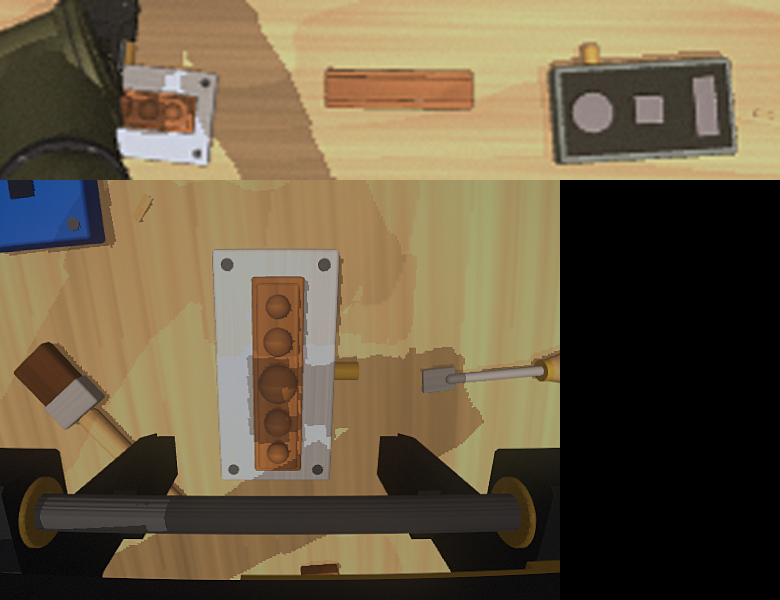

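The crest lies over the strip, centred and parallel on the block (wrist crop about columns 252–302, rows 277–470). On to the controller.

```bash
python3 -m pendant '[0.8,-0.15,0.02,0,0,0,0, 0.6,-0.4,0.04,0,0,0,0, 0.4,-0.65,0.06,0,0,0,0, 0.2,-0.83,0.08,0,0,0,0]'
for i in 1 2; do python3 -m pendant '[0,-0.2,0.02,0,0,0,0, 0,-0.4,0.04,0,0,0,0, 0,-0.65,0.06,0,0,0,0, 0,-0.83,0.08,0,0,0,0]'; done
python3 -m pendant '[0,-0.2,0.02,0,0,0,-0.03, 0,-0.4,0.04,0,0,0,-0.06, 0,-0.65,0.06,0,0,0,-0.09, 0,-0.83,0.08,0,0,0,-0.105, 0,-0.83,0.08,0,0,0,-0.105, 0,-0.83,0.08,0,0,0,-0.105]'
python3 - <<'E'
from h import *
snap('wrist','w4.png');togo([.4504,-.2252,.07])
E
```

```text
clock: 12.7
tool_pos: [0.4456, 0.1444, 0.1838]
eef_rot: [0.738, 0.675, -0.002, -0.0]
contact_force: [0.1, -0.8, 0.3]
opening: 0.663
finger_force: 0.0
clock: 13.1
tool_pos: [0.4467, 0.0198, 0.1839]
eef_rot: [0.738, 0.675, -0.002, -0.001]
contact_force: [0.3, 1.0, -0.2]
opening: 0.297
finger_force: 0.0
clock: 13.5
tool_pos: [0.4479, -0.1051, 0.1839]
eef_rot: [0.738, 0.675, -0.001, -0.001]
contact_force: [-0.1, -0.2, 0.0]
opening: 0.004
finger_force: 0.0
clock: 14.1
tool_pos: [0.4494, -0.2276, 0.1839]
eef_rot: [0.68, 0.733, -0.0, -0.001]
contact_force: [0.1, 0.6, 0.6]
opening: 0.008
finger_force: 0.0
pos [ 0.4496 -0.2266  0.1841] tool x ang 94.46866590363373
shift [0.007 0.007 0.76 ]
```

View pics/w4.png

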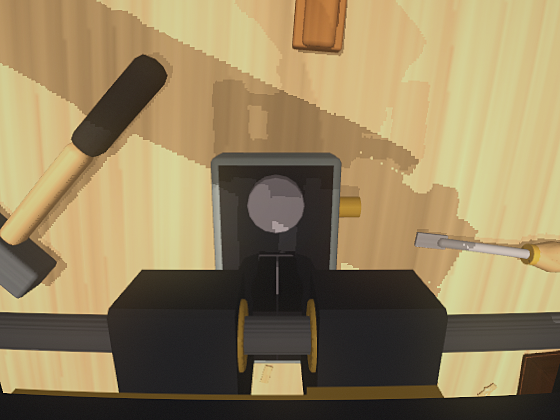

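The round pump key shows at about columns 248–303, rows 176–233, so its centre is near (275.5, 204.5).

```bash
python3 - <<'E'
from h import *
s=snap('wrist');p=ray(s,[(275.5,204.5),(248,204.5),(303,204.5),(275.5,233),(275.5,176)],.06);print(p.round(4))
u=np.array([np.cos(np.radians(94.5)),np.sin(np.radians(94.5))]);print('hold',p[0,:2]-.12*u,'ctrl end',ray(s,[(212,160),(340,160)],.045))
togo([*p[0,:2],.07])
E
```

```text
[[ 0.4498 -0.2257  0.06  ]
 [ 0.429  -0.2274  0.06  ]
 [ 0.4706 -0.2241  0.06  ]
 [ 0.4516 -0.2484  0.06  ]
 [ 0.4481 -0.204   0.06  ]]
hold [ 0.45920697 -0.34535981] ctrl end [[ 0.39809426 -0.19785606  0.045     ]
 [ 0.49711999 -0.19000009  0.045     ]]
pos [ 0.4499 -0.2262  0.1843] tool x ang 94.53945595040418
shift [0.002 0.001 0.762]
```

```bash
python3 -m pendant '[0,0,0,0.2,0,0,0, 0,0,0,0.4,0,0,0, 0,0,0,0.6,0,0,0, 0,0,0,0.72,0,0,0, 0,0,0,0.78,0,0,0, 0,0,0,0.8,0,0,0, 0,0,0,0.8,0,0,0, 0,0,0,0.8,0,0,0]'
python3 -m pendant '[0,0,0,0.012,0,0,0, 0,0,0,0.024,0,0,0, 0,0,0,0.036,0,0,0, 0,0,0,0.048,0,0,0, 0,0,0,0.058,0,0,0, 0,0,0,0.058,0,0,0, 0,0,0,0.058,0,0,0]'
```

```text
clock: 15.0
tool_pos: [0.4508, -0.2279, 0.0658]
eef_rot: [0.679, 0.734, 0.0, 0.001]
contact_force: [0.5, 0.0, 0.3]
opening: 0.007
finger_force: 0.0
clock: 15.7
tool_pos: [0.4505, -0.228, 0.0564]
eef_rot: [0.679, 0.734, 0.0, 0.0]
contact_force: [0.3, 0.3, 4.3]
opening: 0.01
finger_force: 1.7
```

```bash
python3 -m pendant '[0,0,0,0.008,0,0,0, 0,0,0,0.014,0,0,0, 0,0,0,0.014,0,0,0, 0,0,0,0.014,0,0,0]'
python3 -m pendant '[0,0,0,0.007,0,0,0, 0,0,0,0.007,0,0,0, 0,0,0,0.007,0,0,0]'
```

```text
clock: 16.1
tool_pos: [0.4505, -0.2281, 0.0544]
eef_rot: [0.679, 0.734, 0.0, 0.0]
contact_force: [0.7, -0.5, 5.7]
opening: 0.006
finger_force: 3.2
clock: 16.4
tool_pos: [0.4505, -0.2281, 0.0543]
eef_rot: [0.679, 0.734, 0.0, 0.001]
contact_force: [-0.2, 0.7, 16.4]
opening: 0.003
finger_force: 8.0
```

The key bottomed out at 16 N. I lift off and go to the hold key.

```bash
python3 -m pendant '[0,0,0,-0.1,0,0,0, 0,0,0,-0.3,0,0,0, 0,0,0,-0.5,0,0,0, 0,-0.2,0,-0.5,0,0,0, 0,-0.45,0,-0.5,0,0,0, 0,-0.65,0,-0.5,0,0,0, 0,-0.78,0,-0.5,0,0,0, 0,-0.79,0,-0.5,0,0,0, 0,-0.79,0,-0.5,0,0,0]'
python3 - <<'E'
from h import *
togo([.459,-.3455,.0645]);s=snap('top','t5.png')
cv2.imwrite('pics/c5.png',cv2.resize(s['img'][195:265,170:440],None,fx=2.9,fy=2.9,interpolation=2)[:,:,::-1])
E
```

```text
clock: 17.3
tool_pos: [0.4588, -0.3452, 0.1275]
eef_rot: [0.679, 0.734, 0.0, -0.001]
contact_force: [-0.5, 0.7, -0.0]
opening: 0.006
finger_force: 0.0
pos [ 0.4588 -0.3452  0.1275] tool x ang 94.41927718259006
shift [-0.003  0.002  0.42 ]
```

View pics/c5.png

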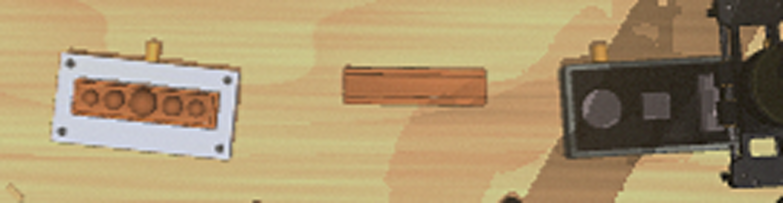

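The crest sits centred on the block at crop position (145,100). The pump key is up and free, and the gripper is over the hold key. Pressing it.

```bash
python3 -m pendant '[0,0,0,0.15,0,0,0, 0,0,0,0.3,0,0,0, 0,0,0,0.38,0,0,0, 0,0,0,0.41,0,0,0, 0,0,0,0.42,0,0,0, 0,0,0,0.435,0,0,0, 0,0,0,0.45,0,0,0, 0,0,0,0.465,0,0,0, 0,0,0,0.476,0,0,0, 0,0,0,0.476,0,0,0]'
python3 -m pendant '[0,0,0,0.007,0,0,0, 0,0,0,0.007,0,0,0, 0,0,0,0.007,0,0,0]'
```

```text
clock: 18.35
tool_pos: [0.4598, -0.3463, 0.057]
eef_rot: [0.679, 0.734, 0.0, 0.001]
contact_force: [-0.0, 0.8, 3.3]
opening: 0.003
finger_force: 1.5
clock: 18.65
tool_pos: [0.4598, -0.3463, 0.0559]
eef_rot: [0.679, 0.734, 0.0, 0.001]
contact_force: [0.2, -0.0, 3.9]
opening: 0.005
finger_force: 1.8
```

```bash
python3 -m pendant '[0,0,0,0.008,0,0,0, 0,0,0,0.012,0,0,0, 0,0,0,0.012,0,0,0, 0,0,0,0.012,0,0,0]'
python3 -m pendant '[0,0,0,0.006,0,0,0, 0,0,0,0.006,0,0,0, 0,0,0,0.006,0,0,0]'
```

```text
clock: 19.05
tool_pos: [0.4598, -0.3463, 0.0545]
eef_rot: [0.679, 0.734, 0.0, 0.001]
contact_force: [-0.2, -0.5, 7.9]
opening: 0.005
finger_force: 4.0
clock: 19.35
tool_pos: [0.4599, -0.3463, 0.0543]
eef_rot: [0.679, 0.734, 0.0, 0.001]
contact_force: [-0.7, 1.4, 15.4]
opening: 0.004
finger_force: 7.3
```

Bottomed out. I lift off, let things settle and hand in.

```bash
python3 -m pendant '[0,0,0,-0.1,0,0,0, 0,0,0,-0.3,0,0,0, 0,0,0,-0.5,0,0,0, 0,0,0,-0.7,0,0,0, 0,0,0,-0.7,0,0,0, 0,0,0,-0.7,0,0,0, 0,0,0,-0.7,0,0,0]'
python3 -c "
from h import *
print(r.finish_job())"
```

```text
clock: 20.05
tool_pos: [0.4583, -0.3454, 0.1568]
eef_rot: [0.679, 0.734, -0.0, -0.002]
contact_force: [0.6, -0.7, -0.0]
opening: 0.003
finger_force: 0.0
the job is handed in; nothing more can be done
None
```

The crest is on the block over the strip and released, the pump key and then the hold key were each pressed to the bottom and let go, and the job was handed in at about 20 s; `finish_job` returned no verdict.

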